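# Put four mixed-up reagent bottles back in their own trays

## Task

The four amber reagent bottles are standing in the wrong trays: move them round until each one stands upright, flat on the floor of the tray that has the colour of its cap; the grey tray is free to park a bottle in meanwhile. Keep the bottles upright, set them down rather than dropping them, and leave the glass beaker that stands among them undisturbed.

Things in the scene. Friction and masses are not known exactly. Their poses are not given: they have to be found in the camera images.
- bottle_red: amber glass reagent bottle with a red cap and a red band on its white label; loose, upright, 0.13 to 0.25 kg. Body 52 mm diameter, 62 mm high, narrowing above to the neck; the cap, where to grip it, is a cylinder 36 mm in diameter from 85 to 115 mm (the top) above the underside. Origin: centre of the underside, z up; round, yaw does not matter. Starts in a tray of another colour
- bottle_blue: amber glass reagent bottle with a blue cap and a blue band on its white label; loose, upright, 0.13 to 0.25 kg. Body 52 mm diameter, 62 mm high, narrowing above to the neck; the cap, where to grip it, is a cylinder 36 mm in diameter from 85 to 115 mm (the top) above the underside. Origin: centre of the underside, z up; round, yaw does not matter. Starts in a tray of another colour
- bottle_yellow: amber glass reagent bottle with a yellow cap and a yellow band on its white label; loose, upright, 0.13 to 0.25 kg. Body 52 mm diameter, 62 mm high, narrowing above to the neck; the cap, where to grip it, is a cylinder 36 mm in diameter from 85 to 115 mm (the top) above the underside. Origin: centre of the underside, z up; round, yaw does not matter. Starts in a tray of another colour
- bottle_green: amber glass reagent bottle with a green cap and a green band on its white label; loose, upright, 0.13 to 0.25 kg. Body 52 mm diameter, 62 mm high, narrowing above to the neck; the cap, where to grip it, is a cylinder 36 mm in diameter from 85 to 115 mm (the top) above the underside. Origin: centre of the underside, z up; round, yaw does not matter. Starts in a tray of another colour
- tray_red: red square plastic bottle tray fixed to the bench, 86 x 86 mm outside, 14 mm high; inside 70 x 70 mm, walls 8 mm thick, inner floor 8 mm above the bench, so the lip stands 6 mm above the floor. Origin: centre of its underside, on the bench; x and y along its sides, z up. The place of the bottle with the red cap; at the start another bottle stands in it
- tray_blue: blue square plastic bottle tray fixed to the bench, 86 x 86 mm outside, 14 mm high; inside 70 x 70 mm, walls 8 mm thick, inner floor 8 mm above the bench, so the lip stands 6 mm above the floor. Origin: centre of its underside, on the bench; x and y along its sides, z up. The place of the bottle with the blue cap; at the start another bottle stands in it
- tray_yellow: yellow square plastic bottle tray fixed to the bench, 86 x 86 mm outside, 14 mm high; inside 70 x 70 mm, walls 8 mm thick, inner floor 8 mm above the bench, so the lip stands 6 mm above the floor. Origin: centre of its underside, on the bench; x and y along its sides, z up. The place of the bottle with the yellow cap; at the start another bottle stands in it
- tray_green: green square plastic bottle tray fixed to the bench, 86 x 86 mm outside, 14 mm high; inside 70 x 70 mm, walls 8 mm thick, inner floor 8 mm above the bench, so the lip stands 6 mm above the floor. Origin: centre of its underside, on the bench; x and y along its sides, z up. The place of the bottle with the green cap; at the start another bottle stands in it
- tray_grey: grey square plastic bottle tray fixed to the bench, 86 x 86 mm outside, 14 mm high; inside 70 x 70 mm, walls 8 mm thick, inner floor 8 mm above the bench, so the lip stands 6 mm above the floor. Origin: centre of its underside, on the bench; x and y along its sides, z up. The spare tray: empty at the start
- beaker: open glass beaker standing on the bench among the trays, 56 mm across the rim, 70 mm high, light and loose; not to be disturbed. Origin: centre of the underside, z up. (Other low things, under 70 mm, stand among the trays too: a white jar and a block of vials)
Mind the look-alikes: they are no part of the job. There is more than one size of the tray_yellow; the one meant has the size given above. Leave any turquoise look-alike of the bottle_green alone.

How it is judged:
By the outcome, as a careful person would: the job done as asked, in the order asked, and still so for the second after the job is handed in, with the robot touching nothing.
It also fails if it takes over 136 s, if anything falls off the work surface, if the arm or the gripper's body presses on something with over 40 N, if the wrist force passes 120 N, or if a joint passes its speed limit or range.

## Robot

A 7-joint arm with a two-finger parallel gripper is mounted at the origin on the work surface. World frame = base frame: x ahead of the robot, y to its left, z up, the work surface at z = 0. Lengths are in m, angles in rad, forces in N, time in s.
With the tool pointing down it reaches from about 0.35 to 0.9 m from the base axis. Payload 19.9 kg.
Tool frame: the origin (TCP) lies at the centre of the arm's flange, where the gripper is bolted on; the fingertips stand 199 mm ahead of it and the grasp point (between the pads) lies 180 mm ahead of it; z points along the fingers, y is the direction in which the jaws open and shut (so a half turn about z gives the same grasp; the last joint's range is limited). The gripper opens to 94 mm and grips with 3 to 60 N. Pads are 16 mm wide; open, the fingers measure 119 mm over their backs; the gripper's body (75 mm by 177 mm) begins 78 mm behind the grasp point.
Start: joints at [-1.151, 0.417, -0.01, 1.614, 0.005, 1.111, -0.053], TCP at [0.278, 0.56, 0.405] pointing down, gripper open.
Joint ranges: [-2.81, 2.81], [-0.39, 2.02], [-1.27, 1.25], [0.06, 2.57], [-1.19, 4.33], [0.19, 2], [-2.82, 2.82]. Speed limits (rad/s): [1.89, 1.89, 2.39, 2.39, 3.01, 3.01, 3.01].

## Interface

Orientations are given as a unit quaternion [x, y, z, w].
In Python, from workcell import * gives the robot as it stands. The module is installed in compiled form; this text tells all that it offers.
- The arm moves only by the shell command python3 -m crank 'ROWS' [FORCE]. ROWS is JSON, a list of rows, each a list of 7 numbers: the shift along the world's x, y, z in m, then the turn, a rotation vector about the world's x, y, z in rad, then the opening, from 0 (shut) to 1 (fully open). A call has exactly 10 rows; each row is the pose to reach, as a shift and turn from the pose commanded when the call began; what a row does not reach only later rows make up. A row lasts 1/8 s, in which the tool goes at most 62.5 mm and 10.7 degrees, less where a joint would pass 70% of its speed; a pose out of reach is approached as far as the arm can. A call with a gripper value outside its range is refused whole. The fingers move at their own pace and stop on an object; FORCE is the grip in N (left out, the last holds). Time passes only in rows, so rows that repeat a pose let the fingers close, or fill a call up. It gives the time, the measured TCP pose, the force and the opening at its end, in the units of the state.
- get_obs(): the state, without advancing time (a new reading comes with each control period).
- get_image(name): name is "side" or "top"; returns the picture (480x640x3 uint8, red, green, blue); there is no depth.
- calibration(name): a dict with "K" (3x3 intrinsics, pixels), "k1" (the pictures are not rectified: a ray, as slopes to the right and down, at radius r is drawn at 1 + k1 r^2 times it, then the intrinsics apply), "camera_from_world" (4x4, takes a point from world to camera coordinates). Camera axes: x right, y down, z forward; pixel columns grow to the right and rows downward; lengths in m; the calibration is good to about 2 mm. A picture is of the moment at which its call begins. calibration takes no time and is no camera call.
- hand_in(): hands the job in, once; it reports no verdict.
The state is a dict: "t": time; "joint_positions": joint angles; "qd": joint speeds; "tau": joint torques, N m; "tcp_pos": TCP position; "tcp_rot": TCP orientation; "force": force on the tool from outside, world axes, zero at the start; "moment": the same for the moment, N m; "grip_width": finger opening in m.
Only numpy, scipy, OpenCV 4.12 (cv2) and the standard library are available. Lean on these libraries where they do the work, as an engineer would, in place of code of your own. Each camera call takes 0.05 s, during which the arm holds its last target.

## Working session

There is one attempt and no reset: what is moved stays moved. The work goes in short steps, Python scripts to look and compute and a shell command to move; the robot and the scene stay as the last step left them, time stands still between calls to the robot, and variables do not carry over. Pictures are saved under pics/ and viewed, and the job is handed in when it is done.

```bash
mkdir -p pics
python3 - <<'E'
from workcell import *
import cv2
for n in("top","side"):
    cv2.imwrite(f"pics/{n}0.png",get_image(n)[:,:,::-1]); c=calibration(n); print(n,c)
o=get_obs();print(o['t'],o['tcp_pos'],o['tcp_rot'],o['grip_width'])
E
```

```text
top {'K': array([[616.53486406,   0.        , 322.1892255 ],
       [  0.        , 616.53486406, 244.70732154],
       [  0.        ,   0.        ,   1.        ]]), 'k1': 0.014134690880207865, 'camera_from_world': array([[-0.01448244, -0.99988746, -0.00391496,  0.08994045],
       [-0.98104753,  0.01496597, -0.19318841,  0.53863547],
       [ 0.19322526,  0.00104292, -0.98115387,  1.01428879],
       [ 0.        ,  0.        ,  0.        ,  1.        ]])}
side {'K': array([[588.93987418,   0.        , 320.9907221 ],
       [  0.        , 588.93987418, 238.62870697],
       [  0.        ,   0.        ,   1.        ]]), 'k1': -0.11379533844659706, 'camera_from_world': array([[ 0.95567769, -0.29423554,  0.0102762 , -0.51846299],
       [-0.16296523, -0.55773569, -0.81386316,  0.17165681],
       [ 0.24519887,  0.7761162 , -0.58096572,  0.92693024],
       [ 0.        ,  0.        ,  0.        ,  1.        ]])}
0.1 [0.27840115 0.55943109 0.40411039] [ 2.28818151e-01  9.73469034e-01 -5.35423799e-04 -8.03073696e-05] 0.09397054871400629
```

View pics/top0.png

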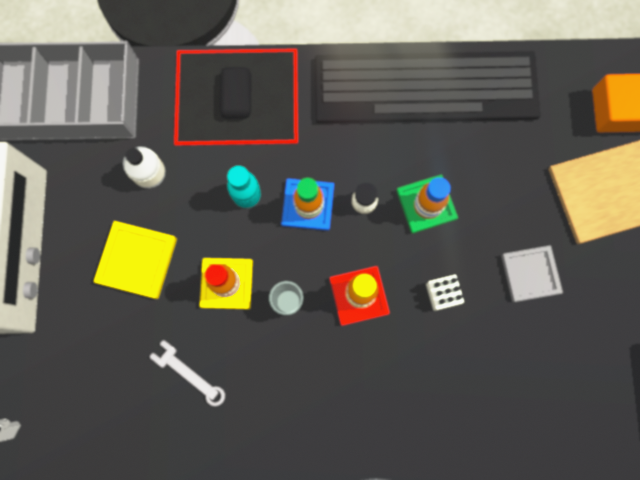

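View pics/side0.png

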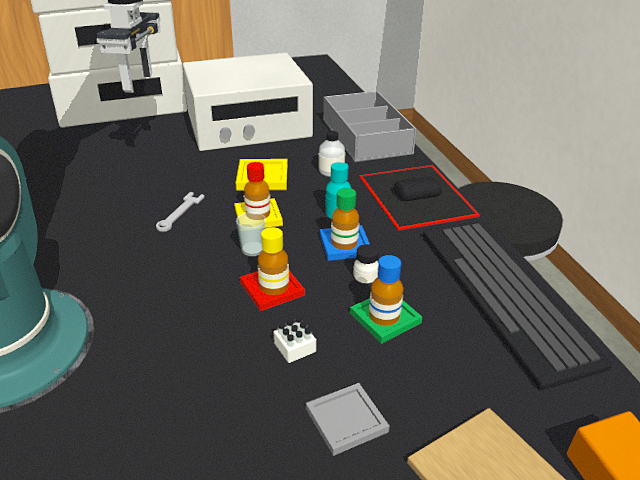

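```bash
cat > h.py <<'E'
import numpy as np,cv2
from scipy.optimize import least_squares
from workcell import *
C={n:calibration(n) for n in("top","side")}
def proj(n,P):
    c=C[n];T=c["camera_from_world"];q=np.atleast_2d(P)@T[:3,:3].T+T[:3,3];s=q[:,:2]/q[:,2:]
    s=s*(1+c["k1"]*(s**2).sum(1,keepdims=True));return s@c["K"][:2,:2].T+c["K"][:2,2]
R={'red':[(0,6),(174,180)],'blue':[(100,125)],'yellow':[(25,34)],'green':[(50,75)]}
def blobs(img,col):
    h=cv2.cvtColor(img,cv2.COLOR_RGB2HSV);m=0*h[:,:,0]
    for a,b in R[col]: m|=cv2.inRange(h,(a,170 if col!='green' else 150,70),(b,255,255))
    m=cv2.morphologyEx(m,cv2.MORPH_OPEN,np.ones((3,3)))
    n,l,s,c=cv2.connectedComponentsWithStats(m)
    return [(s[i][4],c[i].round(1),s[i][:4],l==i) for i in range(1,n) if s[i][4]>60]
a=np.linspace(0,2*np.pi,40,endpoint=False)
def capmodel(n,x,y,z0):
    P=np.array([[x+.018*np.cos(t),y+.018*np.sin(t),z] for z in(z0+.085,z0+.115) for t in a])
    h=cv2.convexHull(proj(n,P).astype(np.float32));M=cv2.moments(h);return np.array([M['m10']/M['m00'],M['m01']/M['m00']])
def traymask(x,y,w,sz=.043):
    c,s=np.cos(w),np.sin(w)
    P=np.array([[x+c*u-s*v,y+s*u+c*v,z] for z in(0,.014) for u in(-sz,sz) for v in(-sz,sz)]);return P
E
python3 - <<'E'
from h import *
I={n:cv2.imread(f"pics/{n}0.png")[:,:,::-1].copy() for n in C}
for n in C:
    for col in R:
        for b in blobs(I[n],col): print(n,col,b[0],b[1],b[2])
E
```

```text
top red 1708 [235.2  98.9] [174  49 124  97]
top red 348 [216.1 275.1] [206 265  21  21]
top red 1588 [357.4 298.3] [330 266  59  59]
top blue 1255 [307.  207.9] [281 179  53  51]
top blue 387 [438.4 188.5] [428 178  22  22]
top yellow 4468 [134.9 259.5] [ 93 221  84  78]
top yellow 1675 [228.5 285.1] [199 258  54  52]
top yellow 426 [364.  285.2] [353 274  23  23]
top green 355 [307.1 188.8] [298 178  19  23]
top green 1143 [421.4 208.4] [397 179  60  54]
side red 289 [255.1 171.8] [247 163  17  19]
side red 437 [418.6 216.2] [368 187 111  43]
side red 1101 [270.1 291.4] [240 272  65  39]
side blue 141 [362.  236.8] [358 226  11  20]
side blue 514 [334.4 247.3] [320 228  37  32]
side blue 548 [389.  268.4] [378 255  23  28]
side yellow 1042 [264.6 173. ] [236 159  52  32]
side yellow 822 [272.6 230.1] [261 198  22  55]
side yellow 120 [239.6 207.8] [234 202  12  13]
side green 369 [346.1 198.8] [337 189  19  21]
side green 1247 [385.7 320.9] [350 300  72  43]
```

```bash
cat > fit.py <<'E'
from h import *
ang=np.linspace(0,2*np.pi,72,endpoint=False);D=np.c_[np.cos(ang),np.sin(ang)]
def sup(p): return (D@p.T).max(1)
def fittray(m,n="top",exclude=None):
    ys,xs=np.nonzero(m);p=np.c_[xs,ys]; p=p+0.0
    S=sup(p)+.3
    # initial xy
    f0=lambda v: proj(n,[v[0],v[1],.014])[0]-p.mean(0)
    v=least_squares(f0,[.5,0]).x
    best=None
    for w in np.linspace(-.7,.7,8):
        r=least_squares(lambda q:sup(proj(n,traymask(q[0],q[1],q[2],q[3])))-S,[*v,w,.043],loss='soft_l1')
        if best is None or r.cost<best.cost: best=r
    return best.x,np.abs(best.fun).mean()
def capxy(ct,n,z0=.008): return least_squares(lambda v:capmodel(n,v[0],v[1],z0)-ct,[.5,0],diff_step=1e-3).x
def grey(img):
    h=cv2.cvtColor(img,cv2.COLOR_RGB2HSV);m=((h[:,:,1]<60)&(h[:,:,2]>100));z=np.zeros_like(m);z[235:312,495:572]=1;return m&z
E
python3 - <<'E'
from fit import *
I={n:cv2.imread(f"pics/{n}0.png")[:,:,::-1].copy() for n in C}
def pick(n,col,c): return min(blobs(I[n],col),key=lambda b:np.hypot(*(b[1]-c)))
tr={'red':(357,298),'blue':(307,208),'yellow':(228,285),'green':(421,208)}
for k,c in tr.items():
    x,e=fittray(pick('top',k,c)[3]);print('tray',k,x.round(4),e)
x,e=fittray(pick('top','yellow',(135,259))[3]);print('bigyellow',x.round(4),e)
x,e=fittray(grey(I['top']));print('grey',x.round(4),e)
ct={'red':(216,275),'blue':(438,188),'yellow':(364,285),'green':(307,189)}
cs={'red':(255,172),'blue':(389,268),'yellow':None,'green':(346,199)}
for k in ct:
    v=capxy(pick('top',k,ct[k])[1],'top');print('cap',k,v.round(4),capxy(pick('side',k,cs[k])[1],'side').round(4) if cs[k] else '')
    print(' tcp side proj',proj('side',[*v,.123])) 
for nm,c in {'beaker rim':(286,293),'turq':(238,176)}.items():
    z=.07 if nm[0]=='b' else .115
    print(nm,least_squares(lambda v:proj('top',[*v,z])[0]-c,[.5,0]).x.round(3))
from scipy.spatial.transform import Rotation as Ro
print(Ro.from_quat(get_obs()['tcp_rot']).as_matrix().round(3))
E
```

```text
tray red [0.4567 0.0183 0.2101 0.0429] 0.25138294299935726
tray blue [ 0.6253  0.108  -0.1147  0.0428] 0.34636421993279537
tray yellow [ 0.4817  0.2547 -0.0375  0.0438] 0.2625206246294152
tray green [ 0.6208 -0.1084  0.2987  0.0411] 1.7664599794770435
bigyellow [ 0.5274  0.4187 -0.2635  0.0577] 0.27362436905299936
grey [ 0.4919 -0.2917  0.1438  0.0429] 0.3958626053332109
cap red [0.4812 0.2545] [0.4802 0.2499]
 tcp side proj [[254.69320243 164.02492013]]
cap blue [ 0.6213 -0.113 ] [ 0.6182 -0.1146]
 tcp side proj [[391.12187864 259.90993799]]
cap yellow [0.461  0.0154] 
 tcp side proj [[272.26185595 231.33777242]]
cap green [0.6242 0.1056] [0.6215 0.1016]
 tcp side proj [[347.0025869  190.56708103]]
beaker rim [0.455 0.144]
turq [0.646 0.22 ]
[[-0.895  0.445 -0.   ]
 [ 0.445  0.895 -0.001]
 [-0.    -0.001 -1.   ]]
```

```bash
python3 -m crank '[[0.02,-0.025,0.03,0,0,0,0.75],[0.06,-0.08,0.045,0,0,0,0.75],[0.1,-0.132,0.045,0,0,0,0.75],[0.137,-0.181,0.045,0,0,0,0.75],[0.174,-0.23,0.045,0,0,0,0.75],[0.211,-0.279,0.045,0,0,0,0.75],[0.248,-0.328,0.045,0,0,0,0.75],[0.285,-0.377,0.045,0,0,0,0.75],[0.32,-0.423,0.045,0,0,0,0.75],[0.345,-0.456,0.045,0,0,0,0.75]]' 20
python3 - <<'E'
from fit import *
I=cv2.imread("pics/top0.png")[:,:,::-1].copy()
b=min(blobs(I,'green'),key=lambda b:np.hypot(*(b[1]-(421,208))))
ys,xs=np.nonzero(b[3]);p=np.c_[xs,ys].astype(float);S=sup(p)+.3
r=min((least_squares(lambda q:sup(proj('top',traymask(*q)))-S,[.62,-.108,w],loss='cauchy',f_scale=.4) for w in(.1,.2,.3,.4)),key=lambda r:r.cost)
print(r.x,r.fun.round(1))
for n,c in(("side",None),):
    J=cv2.imread("pics/side0.png")[:,:,::-1].copy()
    for col,c,w in(('green',(386,321),.3),('red',(270,291),.21)):
        b=min(blobs(J,col),key=lambda b:np.hypot(*(b[1]-c)))
        x,e=fittray(b[3],'side');print(col,x,e)
E
```

```text
t: 1.35
tcp_pos: [0.6246, 0.1007, 0.4493]
tcp_rot: [0.23, 0.973, -0.0, -0.0]
force: [-0.1, 1.1, 0.8]
grip_width: 0.0703
[ 0.62386657 -0.11037338  0.29153793] [ 1.5  1.4  1.3  1.2  1.   0.9  0.7  0.5  0.4  0.3  0.2  0.1  0.  -0.1
 -0.2 -0.6 -0.3 -0.   0.3  0.3  0.3  0.3  0.3  0.4  0.4  0.3  0.3  0.3
  0.2  0.  -0.1 -0.3 -0.7 -0.5 -0.2  0.   0.2  0.2  0.2  0.2  0.1  0.2
  0.4  0.5  0.7  0.8  0.7  0.6  0.5  0.3  0.2  0.8  2.3  3.8  5.3  6.5
  7.6  8.7  9.7 10.6 11.4 12.2 12.8 12.7 10.4  8.   5.5  2.9  0.1  0.4
  0.8  1.2]
green [ 0.62018442 -0.11410338 -1.28403525  0.04236379] 1.3369259977431536
red [0.45441199 0.01329412 0.24154021 0.04206825] 1.1330550334284222
```

```bash
python3 -m crank '[[0,0,0,0,0,0,0.7],[0,0,-0.02,0,0,0,0.7],[0,0,-0.05,0,0,0,0.7],[0,0,-0.05,0,0,0,0.7],[0,0,-0.05,0,0,0,0.7],[0,0,-0.05,0,0,0,0.7],[0,0,-0.05,0,0,0,0.7],[0,0,-0.05,0,0,0,0.7],[0,0,-0.05,0,0,0,0.7],[0,0,-0.05,0,0,0,0.7]]' 20
python3 - <<'E'
from workcell import *
import cv2
for n in("top","side"): cv2.imwrite(f"pics/{n}1.png",get_image(n)[:,:,::-1])
o=get_obs();print(o['tcp_pos'])
E
```

```text
t: 2.6
tcp_pos: [0.6235, 0.1035, 0.3996]
tcp_rot: [0.229, 0.973, -0.0, -0.0]
force: [-0.3, -0.2, -0.2]
grip_width: 0.0655
[0.62346352 0.10350855 0.39959595]
```

View pics/top1.png

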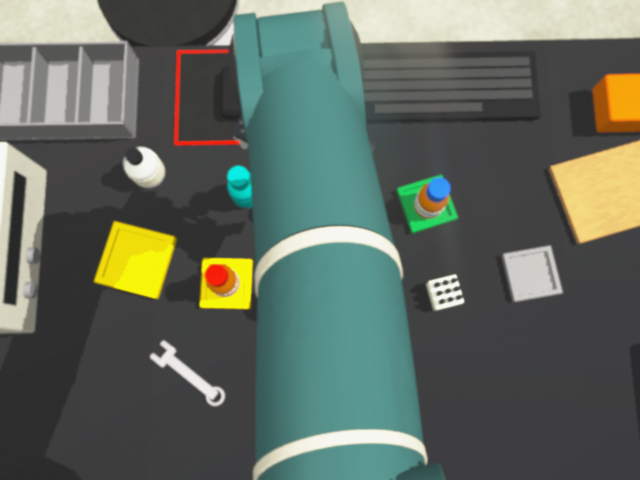

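View pics/side1.png

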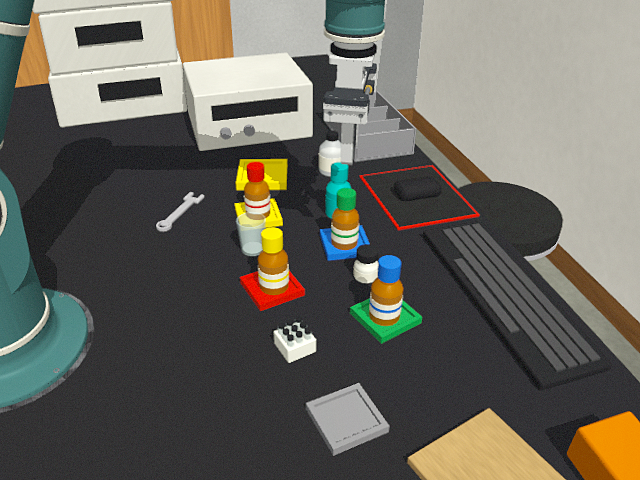

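The top view is masked by the arm. The side view shows the gripper, with its tip near (347,160), directly above the green cap at (346,199). I'll descend and grip.

```bash
python3 -m crank '[[0,0,-0.03,0,0,0,0.7],[0,0,-0.06,0,0,0,0.7],[0,0,-0.085,0,0,0,0.7],[0,0,-0.1,0,0,0,0.7],[0,0,-0.109,0,0,0,0.7],[0,0,-0.109,0,0,0,0.7],[0,0,-0.109,0,0,0,0.3],[0,0,-0.109,0,0,0,0.3],[0,0,-0.109,0,0,0,0.3],[0,0,-0.109,0,0,0,0.3]]' 20
python3 - <<'E'
from workcell import *
import cv2
i=get_image("side");cv2.imwrite("pics/s2.png",cv2.resize(i[130:310,230:470],None,fx=3,fy=3)[:,:,::-1])
o=get_obs();print(o['tcp_pos'],o['force'],o['moment'],o['grip_width'])
E
```

```text
t: 3.95
tcp_pos: [0.6235, 0.1035, 0.2909]
tcp_rot: [0.229, 0.973, 0.0, 0.0]
force: [-0.5, 0.1, 3.0]
grip_width: 0.0356
[0.62352633 0.10355187 0.29090348] [-1.20701139  0.1389533   3.24904631] [-0.03195887  0.12897129  0.0138228 ] 0.035854499308408755
```

View pics/s2.png

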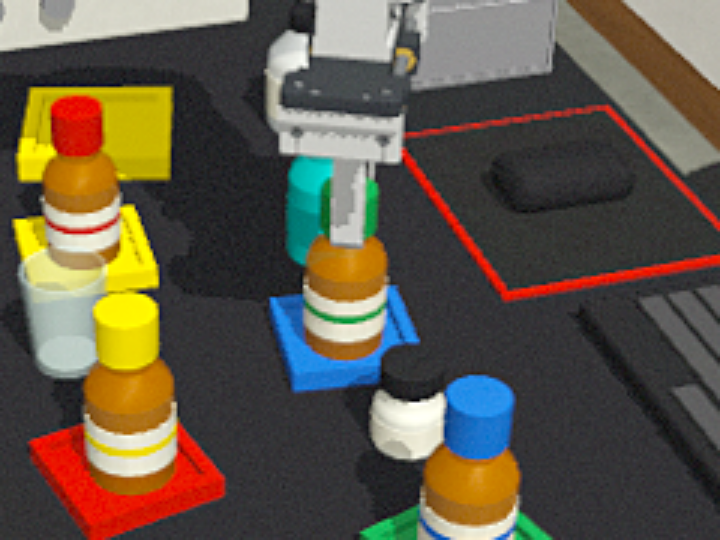

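```bash
python3 -m crank '[[0,0,0,0,0,0,0.3],[0,0,0.01,0,0,0,0.3],[0,0,0.03,0,0,0,0.3],[0,0,0.06,0,0,0,0.3],[0,0,0.09,0,0,0,0.3],[0,0,0.12,0,0,0,0.3],[0,0,0.145,0,0,0,0.3],[-0.005,-0.015,0.155,0,0,0,0.3],[-0.013,-0.04,0.159,0,0,0,0.3],[-0.023,-0.07,0.159,0,0,0,0.3]]' 30
python3 -m crank '[[-0.011,-0.035,0,0,0,0,0.3],[-0.023,-0.07,0,0,0,0,0.3],[-0.035,-0.107,0,0,0,0,0.3],[-0.048,-0.145,0,0,0,0,0.3],[-0.06,-0.183,0,0,0,0,0.3],[-0.073,-0.22,0,0,0,0,0.3],[-0.085,-0.257,0,0,0,0,0.3],[-0.096,-0.29,0,0,0,0,0.3],[-0.105,-0.316,0,0,0,0,0.3],[-0.109,-0.327,0,0,0,0,0.3]]'
```

```text
t: 5.25
tcp_pos: [0.5995, 0.0311, 0.4493]
tcp_rot: [0.229, 0.973, -0.0, -0.0]
force: [-0.7, 0.5, -2.3]
grip_width: 0.0354
t: 6.5
tcp_pos: [0.4894, -0.2958, 0.4491]
tcp_rot: [0.231, 0.973, -0.0, -0.001]
force: [0.6, -0.5, -1.5]
grip_width: 0.0354
```

```bash
python3 -m crank '[[0,0,0,0,0,0,0.3],[0,0,-0.015,0,0,0,0.3],[0,0,-0.04,0,0,0,0.3],[0,0,-0.07,0,0,0,0.3],[0,0,-0.1,0,0,0,0.3],[0,0,-0.12,0,0,0,0.3],[0,0,-0.13,0,0,0,0.3],[0,0,-0.13,0,0,0,0.3],[0,0,-0.13,0,0,0,0.3],[0,0,-0.13,0,0,0,0.3]]'
python3 - <<'E'
from workcell import *
import cv2
i=get_image("side");cv2.imwrite("pics/s3.png",cv2.resize(i[300:480,230:470],None,fx=3,fy=3)[:,:,::-1])
i=get_image("top");cv2.imwrite("pics/t3.png",i[:,:,::-1])
print(get_obs()['tcp_pos'])
E
```

```text
t: 7.75
tcp_pos: [0.4916, -0.2935, 0.3203]
tcp_rot: [0.229, 0.973, -0.0, 0.001]
force: [0.7, -0.5, -1.6]
grip_width: 0.0354
[ 0.49152663 -0.29350192  0.32009652]
```

View pics/s3.png

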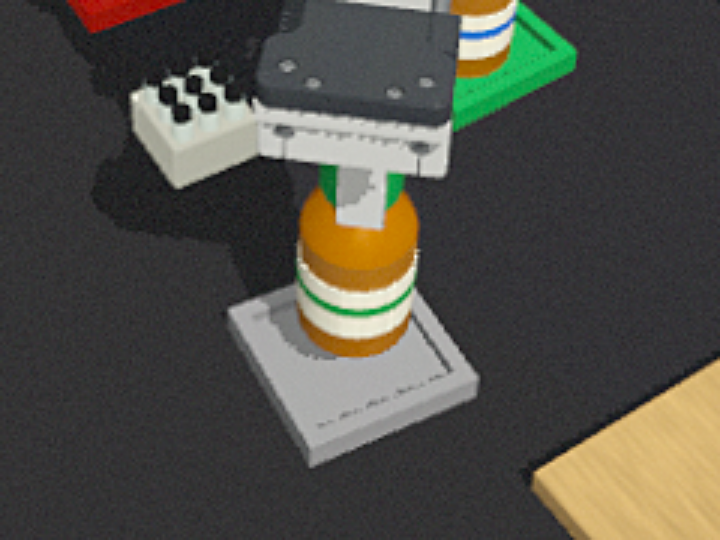

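View pics/t3.png

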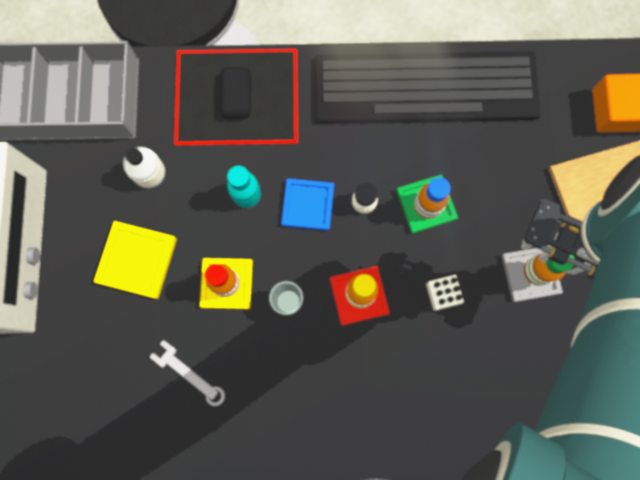

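Run:
```python
from h import *
p=lambda n,q:proj(n,q)[0]
print('grey ctr z14 at bottle xy: side',p('side',[.4915,-.2935,.014]), 'in crop',(p('side',[.4915,-.2935,.014])-(230,300))*3)
print('bottle front now crop', (p('side',[.4915,-.2935,.037])-(230,300))*3,'cap top',(p('side',[.4915,-.2935,.152])-(230,300))*3)
I=cv2.imread('pics/t3.png')[:,:,::-1].copy()
print([(b[1],b[0]) for b in blobs(I,'green')]); print(capmodel('top',.4915,-.2935,.037), p('top',[.4919,-.2917,.014]))
```

```text
grey ctr z14 at bottle xy: side [348.10179573 413.74187644] in crop [354.3053872  341.22562932]
bottle front now crop [356.28643489 309.62301648] cap top [367.22777471 132.41009006]
[(array([421.4, 208.4]), np.int32(1152)), (array([558.4, 266.2]), np.int32(177))]
[560.68478298 260.85676949] [533.30688955 272.32865777]
```

Side view: the bottle hangs over the grey tray, axis near (355,341) in the crop and tray centre near (355,347), about 3 mm apart. Lowering it now.

```bash
python3 -m crank '[[0,0,-0.01,0,0,0,0.3],[0,0,-0.018,0,0,0,0.3],[0,0,-0.023,0,0,0,0.3],[0,0,-0.026,0,0,0,0.3],[0,0,-0.028,0,0,0,0.3],[0,0,-0.029,0,0,0,0.3],[0,0,-0.0295,0,0,0,0.3],[0,0,-0.0295,0,0,0,0.3],[0,0,-0.0295,0,0,0,0.3],[0,0,-0.0295,0,0,0,0.3]]'
```

```text
t: 9.1
tcp_pos: [0.4916, -0.2936, 0.2909]
tcp_rot: [0.229, 0.973, -0.0, 0.0]
force: [-3.4, 1.9, 8.5]
grip_width: 0.0353
```

```bash
python3 -m crank '[[0,0,0,0,0,0,0.4],[0,0,0,0,0,0,0.55],[0,0,0,0,0,0,0.75],[0,0,0,0,0,0,0.75],[0,0,0.03,0,0,0,0.75],[0,0,0.08,0,0,0,0.75],[0,0,0.12,0,0,0,0.75],[0.03,0.045,0.13,0,0,0,0.75],[0.06,0.085,0.13,0,0,0,0.75],[0.095,0.13,0.13,0,0,0,0.75]]' 20
python3 -m crank '[[0.02,0.03,0,0,0,0,0.7],[0.034,0.049,0,0,0,0,0.7],[0.034,0.049,-0.02,0,0,0,0.7],[0.034,0.049,-0.05,0,0,0,0.7],[0.034,0.049,-0.07,0,0,0,0.7],[0.034,0.049,-0.07,0,0,0,0.7],[0.034,0.049,-0.07,0,0,0,0.7],[0.034,0.049,-0.07,0,0,0,0.7],[0.034,0.049,-0.07,0,0,0,0.7],[0.034,0.049,-0.07,0,0,0,0.7]]'
python3 - <<'E'
from workcell import *
import cv2
i=get_image("side");cv2.imwrite("pics/s4.png",i[:,:,::-1])
o=get_obs();print(o['tcp_pos'])
E
```

```text
t: 10.35
tcp_pos: [0.587, -0.1625, 0.4206]
tcp_rot: [0.229, 0.973, 0.0, 0.0]
force: [0.5, -0.6, -0.5]
grip_width: 0.0704
t: 11.6
tcp_pos: [0.6205, -0.1145, 0.3504]
tcp_rot: [0.229, 0.973, -0.0, 0.0]
force: [-0.4, 0.2, 0.0]
grip_width: 0.0658
[ 0.62048737 -0.11446966  0.3503392 ]
```

View pics/s4.png

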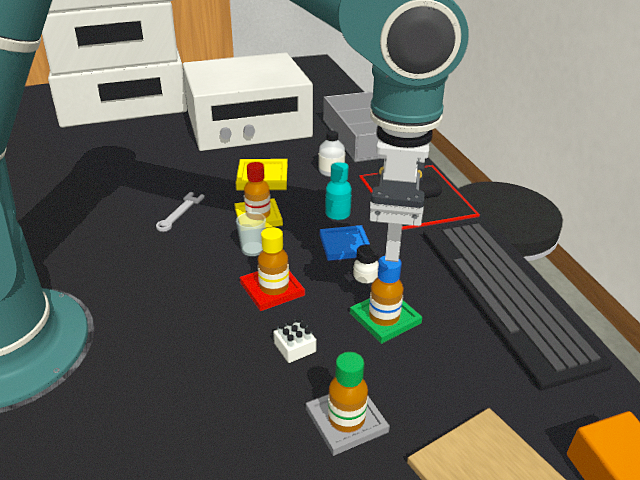

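Run:
```python
from h import *
for s in(-.033,.033): print(proj('side',[.6205+s*.445,-.1145+s*.895,.1513]))
print(proj('side',[.6205,-.1145,.123]),capmodel('side',.6205,-.1145,.008))
```

```text
[[391.09752537 258.85199497]]
[[393.85827995 233.81465082]]
[[391.05095443 260.57189944]] [390.30883763 268.12331689]
```

```bash
python3 -m crank '[[-0.001,0,-0.02,0,0,0,0.7],[-0.001,0,-0.04,0,0,0,0.7],[-0.001,0,-0.053,0,0,0,0.7],[-0.001,0,-0.0595,0,0,0,0.7],[-0.001,0,-0.0595,0,0,0,0.7],[-0.001,0,-0.0595,0,0,0,0.3],[-0.001,0,-0.0595,0,0,0,0.3],[-0.001,0,-0.0595,0,0,0,0.3],[-0.001,0,-0.0595,0,0,0,0.3],[-0.001,0,-0.0595,0,0,0,0.3]]' 30
```

```text
t: 12.9
tcp_pos: [0.6195, -0.1145, 0.2908]
tcp_rot: [0.229, 0.973, 0.0, 0.0]
force: [0.6, 0.2, 1.5]
grip_width: 0.0354
```

```bash
python3 -m crank '[[0,0,0.01,0,0,0,0.3],[0,0,0.03,0,0,0,0.3],[0,0,0.06,0,0,0,0.3],[0,0,0.09,0,0,0,0.3],[0,0,0.115,0,0,0,0.3],[0,0.01,0.13,0,0,0,0.3],[0,0.03,0.135,0,0,0,0.3],[0,0.06,0.135,0,0,0,0.3],[0,0.095,0.135,0,0,0,0.3],[0,0.13,0.135,0,0,0,0.3]]' 30
python3 -m crank '[[0.002,0.035,0,0,0,0,0.3],[0.004,0.06,0,0,0,0,0.3],[0.005,0.08,0,0,0,0,0.3],[0.005,0.09,0,0,0,0,0.3],[0.005,0.09,-0.02,0,0,0,0.3],[0.005,0.09,-0.045,0,0,0,0.3],[0.005,0.09,-0.075,0,0,0,0.3],[0.005,0.09,-0.098,0,0,0,0.3],[0.005,0.09,-0.105,0,0,0,0.3],[0.005,0.09,-0.105,0,0,0,0.3]]'
python3 - <<'E'
from workcell import *
import cv2
i=get_image("side");cv2.imwrite("pics/s5.png",cv2.resize(i[130:310,230:470],None,fx=3,fy=3)[:,:,::-1])
print(get_obs()['tcp_pos'])
E
```

```text
t: 14.15
tcp_pos: [0.619, 0.0183, 0.4249]
tcp_rot: [0.228, 0.974, -0.0, -0.001]
force: [-0.6, -0.2, -1.9]
grip_width: 0.0355
t: 15.4
tcp_pos: [0.6245, 0.1053, 0.3209]
tcp_rot: [0.229, 0.973, -0.0, -0.0]
force: [0.0, -0.4, -0.8]
grip_width: 0.0358
[0.62469113 0.10538824 0.32140773]
```

View pics/s5.png

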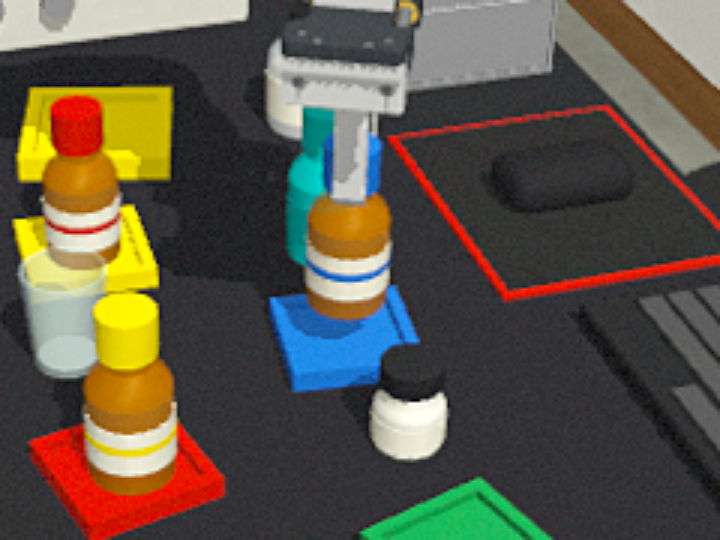

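The blue bottle hangs centred over the blue tray: its axis is near (347,300) in the crop, and the green bottle stood at 345 there before. Setting it down.

```bash
python3 -m crank '[[0,0,-0.01,0,0,0,0.3],[0,0,-0.018,0,0,0,0.3],[0,0,-0.023,0,0,0,0.3],[0,0,-0.026,0,0,0,0.3],[0,0,-0.028,0,0,0,0.3],[0,0,-0.029,0,0,0,0.3],[0,0,-0.0305,0,0,0,0.3],[0,0,-0.0305,0,0,0,0.3],[0,0,-0.0305,0,0,0,0.3],[0,0,-0.0305,0,0,0,0.3]]'
```

```text
t: 16.7
tcp_pos: [0.6247, 0.1055, 0.2908]
tcp_rot: [0.229, 0.973, 0.0, 0.0]
force: [-1.8, 0.2, 5.8]
grip_width: 0.0355
```

```bash
python3 -m crank '[[0,0,0,0,0,0,0.4],[0,0,0,0,0,0,0.55],[0,0,0,0,0,0,0.75],[0,0,0,0,0,0,0.75],[0,0,0.03,0,0,0,0.75],[0,0,0.08,0,0,0,0.75],[0,0,0.12,0,0,0,0.75],[-0.015,-0.045,0.13,0,0,0,0.75],[-0.033,-0.1,0.13,0,0,0,0.75],[-0.05,-0.15,0.13,0,0,0,0.75]]' 20
python3 -m crank '[[-0.017,-0.05,0,0,0,0,0.7],[-0.035,-0.105,0,0,0,0,0.7],[-0.053,-0.16,0,0,0,0,0.7],[-0.07,-0.21,0,0,0,0,0.7],[-0.083,-0.249,0,0,0,0,0.7],[-0.083,-0.249,-0.03,0,0,0,0.7],[-0.083,-0.249,-0.06,0,0,0,0.7],[-0.083,-0.249,-0.07,0,0,0,0.7],[-0.083,-0.249,-0.07,0,0,0,0.7],[-0.083,-0.249,-0.07,0,0,0,0.7]]'
python3 - <<'E'
from workcell import *
import cv2
for n in("top","side"): cv2.imwrite(f"pics/{n}6.png",get_image(n)[:,:,::-1])
print(get_obs()['tcp_pos'])
E
```

```text
t: 17.95
tcp_pos: [0.5736, -0.0463, 0.4204]
tcp_rot: [0.229, 0.973, 0.0, 0.0]
force: [1.2, -0.4, 0.3]
grip_width: 0.0704
t: 19.2
tcp_pos: [0.4917, -0.2936, 0.3512]
tcp_rot: [0.229, 0.973, -0.0, 0.001]
force: [-0.5, -0.2, 0.3]
grip_width: 0.0659
[ 0.4916743  -0.29350502  0.35105837]
```

View pics/side6.png

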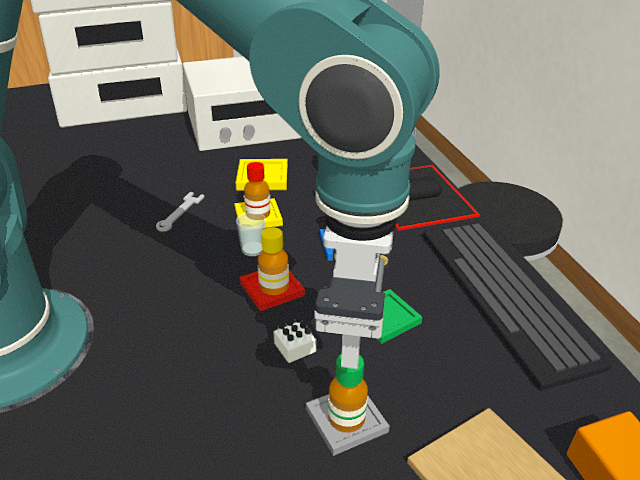

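View pics/top6.png

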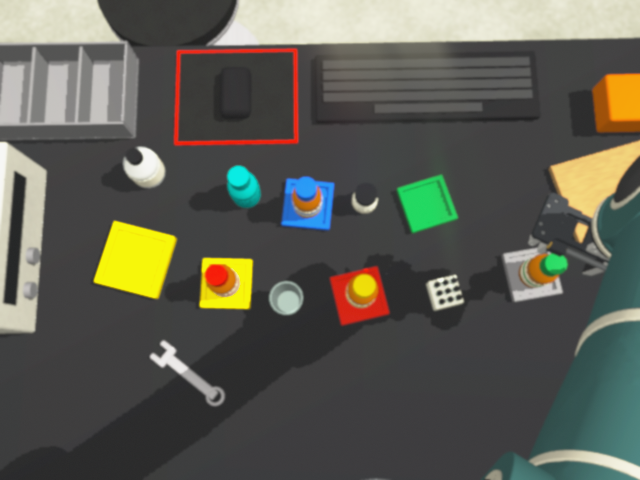

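Blue stands in the blue tray (306,190 in top). The green tray is empty at (427,203), and green waits in grey. I'll refit the green tray and compare the camera with the robot pose, using the blue bottle placed at a known position.

```bash
python3 - <<'E'
from fit import *
I=cv2.imread("pics/top6.png")[:,:,::-1].copy()
b=min(blobs(I,'green'),key=lambda b:np.hypot(*(b[1]-(427,203))));print('green tray',fittray(b[3]))
b=min(blobs(I,'blue'),key=lambda b:np.hypot(*(b[1]-(306,187))));print('blue blob',b[:3])
# isolate cap by brightness/position
h=cv2.cvtColor(I,cv2.COLOR_RGB2HSV);print(h[186,306],h[220,290],h[182,288])
S=cv2.imread("pics/side6.png")[:,:,::-1].copy()
for k in('green',):
  for b in blobs(I,k): print(b[:3])
E
python3 -m crank '[[0,0,-0.02,0,0,0,0.7],[0,0,-0.04,0,0,0,0.7],[0,0,-0.053,0,0,0,0.7],[0,0,-0.0595,0,0,0,0.7],[0,0,-0.0595,0,0,0,0.7],[0,0,-0.0595,0,0,0,0.3],[0,0,-0.0595,0,0,0,0.3],[0,0,-0.0595,0,0,0,0.3],[0,0,-0.0595,0,0,0,0.3],[0,0,-0.0595,0,0,0,0.3]]' 30
```

```text
green tray (array([ 0.62302366, -0.10956678,  0.2889439 ,  0.04219217]), np.float64(0.2624019431765573))
blue blob (np.int32(1660), array([307.6, 203.5]), array([281, 177,  53,  53], dtype=int32))
[103 210 246] [107 211 226] [104 208 246]
(np.int32(2315), array([426.5, 203.4]), array([397, 175,  60,  58], dtype=int32))
(np.int32(425), array([553.8, 264.2]), array([541, 254,  26,  21], dtype=int32))
t: 20.55
tcp_pos: [0.4915, -0.2935, 0.2908]
tcp_rot: [0.229, 0.973, -0.0, 0.0]
force: [-0.2, 1.0, 3.8]
grip_width: 0.0355
```

```bash
python3 -m crank '[[0,0,0.01,0,0,0,0.3],[0,0,0.03,0,0,0,0.3],[0,0,0.06,0,0,0,0.3],[0,0,0.09,0,0,0,0.3],[0,0,0.115,0,0,0,0.3],[0.006,0.008,0.13,0,0,0,0.3],[0.02,0.028,0.135,0,0,0,0.3],[0.041,0.057,0.135,0,0,0,0.3],[0.062,0.086,0.135,0,0,0,0.3],[0.083,0.115,0.135,0,0,0,0.3]]' 30
python3 -m crank '[[0.02,0.028,0,0,0,0,0.3],[0.036,0.05,0,0,0,0,0.3],[0.046,0.064,0,0,0,0,0.3],[0.048,0.067,0,0,0,0,0.3],[0.048,0.067,-0.02,0,0,0,0.3],[0.048,0.067,-0.045,0,0,0,0.3],[0.048,0.067,-0.075,0,0,0,0.3],[0.048,0.067,-0.098,0,0,0,0.3],[0.048,0.067,-0.105,0,0,0,0.3],[0.048,0.067,-0.105,0,0,0,0.3]]'
python3 - <<'E'
from workcell import *
import cv2
i=get_image("side");cv2.imwrite("pics/s7.png",cv2.resize(i[180:360,270:510],None,fx=3,fy=3)[:,:,::-1])
print(get_obs()['tcp_pos'])
E
```

```text
t: 21.8
tcp_pos: [0.5753, -0.1767, 0.4254]
tcp_rot: [0.229, 0.974, 0.0, -0.0]
force: [1.3, 0.3, -2.0]
grip_width: 0.0354
t: 23.05
tcp_pos: [0.6223, -0.112, 0.3209]
tcp_rot: [0.229, 0.973, -0.0, -0.0]
force: [1.0, 1.2, -1.4]
grip_width: 0.0354
[ 0.62250405 -0.11197006  0.32145761]
```

View pics/s7.png

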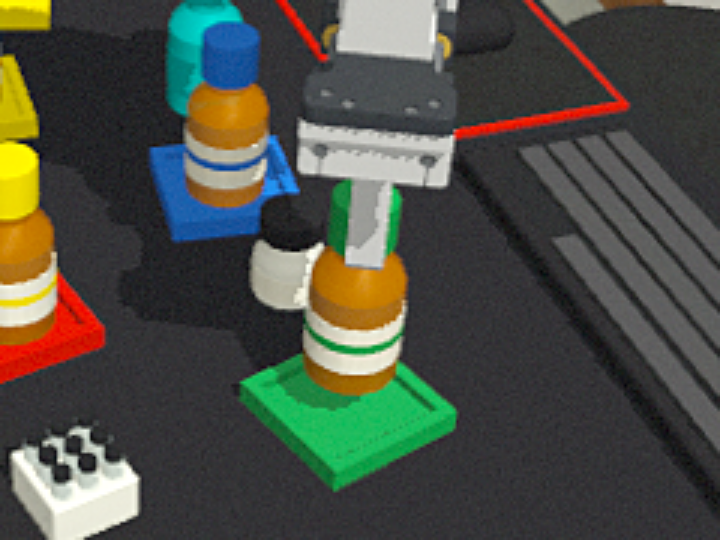

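Green is centred over the green tray (axis x≈351, tray centre ≈349 in the crop). Setting it down.

```bash
python3 -m crank '[[0,0,-0.01,0,0,0,0.3],[0,0,-0.018,0,0,0,0.3],[0,0,-0.023,0,0,0,0.3],[0,0,-0.026,0,0,0,0.3],[0,0,-0.028,0,0,0,0.3],[0,0,-0.029,0,0,0,0.3],[0,0,-0.0305,0,0,0,0.3],[0,0,-0.0305,0,0,0,0.3],[0,0,-0.0305,0,0,0,0.3],[0,0,-0.0305,0,0,0,0.3]]'
```

```text
t: 24.35
tcp_pos: [0.6226, -0.1116, 0.2908]
tcp_rot: [0.229, 0.973, 0.0, 0.0]
force: [-2.5, 1.3, 5.1]
grip_width: 0.0355
```

```bash
python3 -m crank '[[0,0,0,0,0,0,0.4],[0,0,0,0,0,0,0.55],[0,0,0,0,0,0,0.75],[0,0,0,0,0,0,0.75],[0,0,0.03,0,0,0,0.75],[0,0,0.08,0,0,0,0.75],[0,0,0.12,0,0,0,0.75],[-0.03,0.023,0.13,0,0,0,0.75],[-0.07,0.054,0.13,0,0,0,0.75],[-0.11,0.085,0.13,0,0,0,0.75]]' 20
python3 -m crank '[[-0.03,0.023,0,0,0,0,0.7],[-0.047,0.036,0,0,0,0,0.7],[-0.052,0.04,0,0,0,0,0.7],[-0.052,0.04,-0.02,0,0,0,0.7],[-0.052,0.04,-0.05,0,0,0,0.7],[-0.052,0.04,-0.07,0,0,0,0.7],[-0.052,0.04,-0.07,0,0,0,0.7],[-0.052,0.04,-0.07,0,0,0,0.7],[-0.052,0.04,-0.07,0,0,0,0.7],[-0.052,0.04,-0.07,0,0,0,0.7]]'
python3 - <<'E'
from workcell import *
import cv2
i=get_image("side");cv2.imwrite("pics/s8.png",i[:,:,::-1])
print(get_obs()['tcp_pos'])
E
```

```text
t: 25.6
tcp_pos: [0.5112, -0.0257, 0.4201]
tcp_rot: [0.229, 0.973, 0.0, 0.0]
force: [0.1, 1.0, 1.4]
grip_width: 0.0707
t: 26.85
tcp_pos: [0.4606, 0.0135, 0.3506]
tcp_rot: [0.229, 0.973, 0.0, 0.0]
force: [-0.9, 0.2, 0.4]
grip_width: 0.0659
[0.46055038 0.01353889 0.35054094]
```

View pics/s8.png

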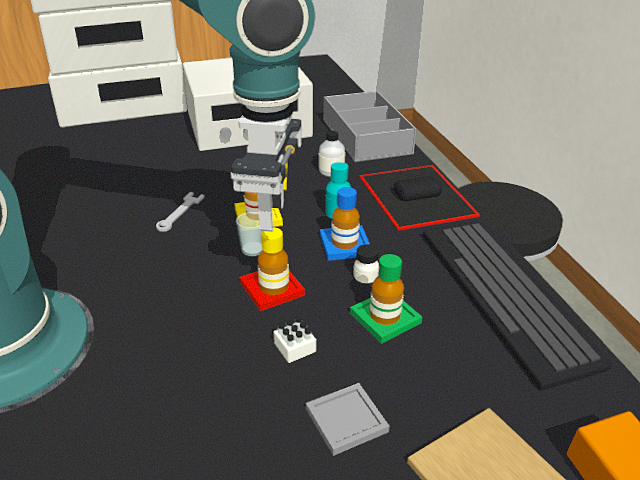

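Run:
```python
from h import *
for s in(-.033,.033): print(proj('side',[.4605+s*.445,.0135+s*.895,.1515]))
print(capmodel('side',.4605,.0135,.008),proj('side',[.4605,.0135,.123]))
S=cv2.imread("pics/s8.png")[:,:,::-1].copy(); h=cv2.cvtColor(S,cv2.COLOR_RGB2HSV)
m=cv2.inRange(h,(25,170,70),(34,255,255))[232:256,255:290];ys,xs=np.nonzero(m);print(xs.min()+255,xs.max()+255)
```

```text
[[266.83658425 228.97612952]]
[[276.10076763 207.04339954]]
[272.56541742 239.35764841] [[272.2461882  232.00174912]]
261 282
```

Predicted finger tip (267,229) and cap x 272 both match the picture: the tip is at (266,228) and the cap spans 261–282. Gripping now and carrying to grey.

```bash
python3 -m crank '[[0,0,-0.02,0,0,0,0.7],[0,0,-0.04,0,0,0,0.7],[0,0,-0.053,0,0,0,0.7],[0,0,-0.0595,0,0,0,0.7],[0,0,-0.0595,0,0,0,0.7],[0,0,-0.0595,0,0,0,0.3],[0,0,-0.0595,0,0,0,0.3],[0,0,-0.0595,0,0,0,0.3],[0,0,-0.0595,0,0,0,0.3],[0,0,-0.0595,0,0,0,0.3]]' 30
python3 -m crank '[[0,0,0.01,0,0,0,0.3],[0,0,0.03,0,0,0,0.3],[0,0,0.06,0,0,0,0.3],[0,0,0.09,0,0,0,0.3],[0,0,0.115,0,0,0,0.3],[0.001,-0.01,0.13,0,0,0,0.3],[0.003,-0.03,0.135,0,0,0,0.3],[0.006,-0.06,0.135,0,0,0,0.3],[0.01,-0.095,0.135,0,0,0,0.3],[0.013,-0.13,0.135,0,0,0,0.3]]'
```

```text
t: 28.15
tcp_pos: [0.4606, 0.0135, 0.2908]
tcp_rot: [0.229, 0.973, 0.0, 0.0]
force: [0.3, -0.0, 2.5]
grip_width: 0.0356
t: 29.4
tcp_pos: [0.4732, -0.1182, 0.4256]
tcp_rot: [0.229, 0.973, -0.0, -0.0]
force: [1.4, 0.7, -1.1]
grip_width: 0.0355
```

```bash
python3 -m crank '[[0.004,-0.035,0,0,0,0,0.3],[0.007,-0.072,0,0,0,0,0.3],[0.011,-0.108,0,0,0,0,0.3],[0.014,-0.14,0,0,0,0,0.3],[0.017,-0.165,0,0,0,0,0.3],[0.018,-0.177,0,0,0,0,0.3],[0.018,-0.177,-0.01,0,0,0,0.3],[0.018,-0.177,-0.035,0,0,0,0.3],[0.018,-0.177,-0.065,0,0,0,0.3],[0.018,-0.177,-0.09,0,0,0,0.3]]'
python3 -m crank '[[0,0,-0.015,0,0,0,0.3],[0,0,-0.025,0,0,0,0.3],[0,0,-0.033,0,0,0,0.3],[0,0,-0.038,0,0,0,0.3],[0,0,-0.041,0,0,0,0.3],[0,0,-0.043,0,0,0,0.3],[0,0,-0.0445,0,0,0,0.3],[0,0,-0.0455,0,0,0,0.3],[0,0,-0.0455,0,0,0,0.3],[0,0,-0.0455,0,0,0,0.3]]'
python3 - <<'E'
from workcell import *
import cv2
i=get_image("side");cv2.imwrite("pics/s9.png",i[:,:,::-1])
print(get_obs()['tcp_pos'])
E
```

```text
t: 30.65
tcp_pos: [0.4913, -0.2921, 0.334]
tcp_rot: [0.228, 0.974, 0.0, -0.001]
force: [-0.2, -0.5, -2.0]
grip_width: 0.0356
t: 31.9
tcp_pos: [0.4917, -0.2936, 0.2908]
tcp_rot: [0.229, 0.973, -0.0, 0.001]
force: [-0.6, 2.7, 7.3]
grip_width: 0.0358
[ 0.49165133 -0.29359015  0.29079875]
```

View pics/s9.png

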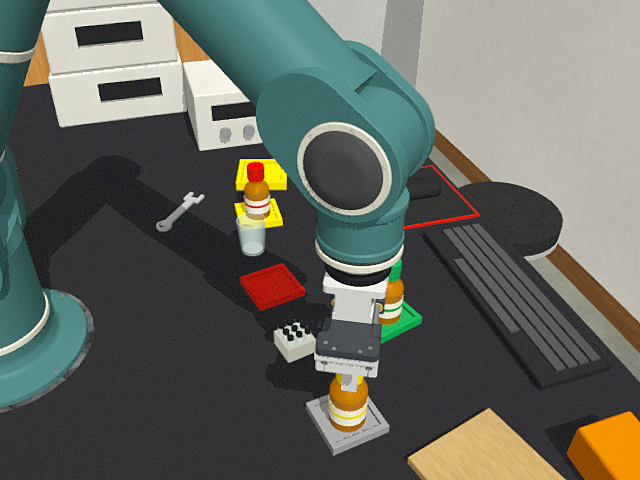

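Yellow stands in the grey tray (348,405). Releasing it and heading for red.

```bash
python3 -m crank '[[0,0,0,0,0,0,0.4],[0,0,0,0,0,0,0.55],[0,0,0,0,0,0,0.75],[0,0,0,0,0,0,0.75],[0,0,0.03,0,0,0,0.75],[0,0,0.08,0,0,0,0.75],[0,0,0.12,0,0,0,0.75],[-0.001,0.04,0.13,0,0,0,0.75],[-0.002,0.09,0.13,0,0,0,0.75],[-0.003,0.14,0.13,0,0,0,0.75]]' 20
python3 -m crank '[[-0.001,0.05,0,0,0,0,0.7],[-0.002,0.1,0,0,0,0,0.7],[-0.003,0.15,0,0,0,0,0.7],[-0.004,0.2,0,0,0,0,0.7],[-0.005,0.25,0,0,0,0,0.7],[-0.006,0.3,0,0,0,0,0.7],[-0.007,0.345,0,0,0,0,0.7],[-0.008,0.38,0,0,0,0,0.7],[-0.008,0.4,0,0,0,0,0.7],[-0.008,0.406,0,0,0,0,0.7]]'
python3 -m crank '[[0,0,0,0,0,0,0.7],[0,0,-0.02,0,0,0,0.7],[0,0,-0.05,0,0,0,0.7],[0,0,-0.07,0,0,0,0.7],[0,0,-0.07,0,0,0,0.7],[0,0,-0.07,0,0,0,0.7],[0,0,-0.07,0,0,0,0.7],[0,0,-0.07,0,0,0,0.7],[0,0,-0.07,0,0,0,0.7],[0,0,-0.07,0,0,0,0.7]]'
python3 - <<'E'
from h import *
i=get_image("side");cv2.imwrite("pics/s10.png",i[:,:,::-1])
p=get_obs()['tcp_pos'];print(p)
for s in(-.033,.033): print(proj('side',[p[0]+s*.445,p[1]+s*.895,p[2]-.199]))
print(capmodel('side',p[0],p[1],.008))
for b in blobs(i,'red'):print(b[:3])
E
```

```text
t: 33.2
tcp_pos: [0.4882, -0.152, 0.4203]
tcp_rot: [0.229, 0.973, 0.0, 0.0]
force: [0.3, -0.1, -0.5]
grip_width: 0.0704
t: 34.45
tcp_pos: [0.4805, 0.2529, 0.42]
tcp_rot: [0.229, 0.974, -0.0, -0.0]
force: [0.3, -0.5, 0.6]
grip_width: 0.0657
t: 35.7
tcp_pos: [0.4805, 0.2526, 0.3503]
tcp_rot: [0.229, 0.973, 0.0, 0.0]
force: [0.7, -0.7, 0.1]
grip_width: 0.0658
[0.4804515  0.25256016 0.35017499]
[[249.41634749 159.62491892]]
[[257.98329049 144.45466462]]
[254.92714185 171.15806363]
(np.int32(298), array([255. , 171.5]), array([247, 162,  17,  20], dtype=int32))
(np.int32(443), array([419.9, 216.7]), array([369, 188, 110,  42], dtype=int32))
(np.int32(1913), array([271.6, 286.2]), array([240, 263,  65,  48], dtype=int32))
```

View pics/s10.png

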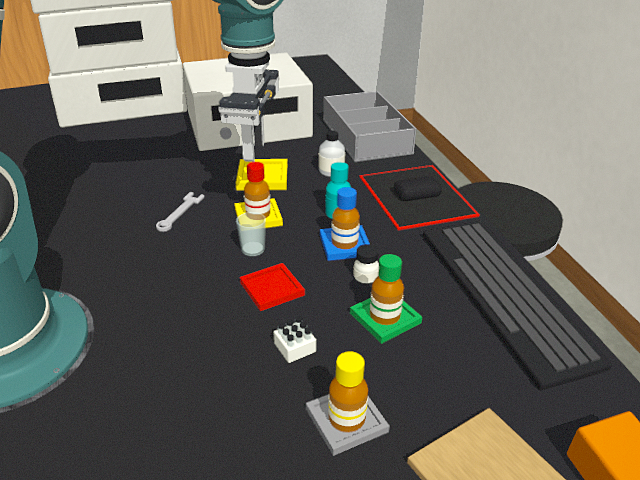

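Red cap at (255,171) matches the prediction of (254.9,171.2). Grip, lift, carry to the red tray.

```bash
python3 -m crank '[[0,0,-0.02,0,0,0,0.7],[0,0,-0.04,0,0,0,0.7],[0,0,-0.053,0,0,0,0.7],[0,0,-0.0595,0,0,0,0.7],[0,0,-0.0595,0,0,0,0.7],[0,0,-0.0595,0,0,0,0.3],[0,0,-0.0595,0,0,0,0.3],[0,0,-0.0595,0,0,0,0.3],[0,0,-0.0595,0,0,0,0.3],[0,0,-0.0595,0,0,0,0.3]]' 30
python3 -m crank '[[0,0,0.01,0,0,0,0.3],[0,0,0.03,0,0,0,0.3],[0,0,0.06,0,0,0,0.3],[0,0,0.09,0,0,0,0.3],[0,0,0.115,0,0,0,0.3],[0,0,0.13,0,0,0,0.3],[0,-0.012,0.135,0,0,0,0.3],[-0.003,-0.035,0.135,0,0,0,0.3],[-0.007,-0.07,0.135,0,0,0,0.3],[-0.011,-0.107,0.135,0,0,0,0.3]]'
python3 -m crank '[[-0.004,-0.036,0,0,0,0,0.3],[-0.007,-0.07,0,0,0,0,0.3],[-0.01,-0.1,0,0,0,0,0.3],[-0.012,-0.121,0,0,0,0,0.3],[-0.013,-0.13,0,0,0,0,0.3],[-0.013,-0.13,-0.01,0,0,0,0.3],[-0.013,-0.13,-0.035,0,0,0,0.3],[-0.013,-0.13,-0.065,0,0,0,0.3],[-0.013,-0.13,-0.09,0,0,0,0.3],[-0.013,-0.13,-0.105,0,0,0,0.3]]'
python3 - <<'E'
from workcell import *
import cv2
i=get_image("side");cv2.imwrite("pics/s11.png",cv2.resize(i[170:350,180:420],None,fx=3,fy=3)[:,:,::-1])
print(get_obs()['tcp_pos'])
E
```

```text
t: 37.0
tcp_pos: [0.4805, 0.2526, 0.2908]
tcp_rot: [0.229, 0.973, 0.0, 0.0]
force: [0.8, 0.8, 3.1]
grip_width: 0.0357
t: 38.25
tcp_pos: [0.4688, 0.1429, 0.4247]
tcp_rot: [0.229, 0.973, -0.001, -0.001]
force: [-0.6, 0.4, -1.2]
grip_width: 0.0356
t: 39.5
tcp_pos: [0.456, 0.0161, 0.3189]
tcp_rot: [0.228, 0.974, -0.0, -0.001]
force: [-0.1, 0.0, -2.5]
grip_width: 0.0356
[0.4558087  0.01605707 0.31787561]
```

View pics/s11.png

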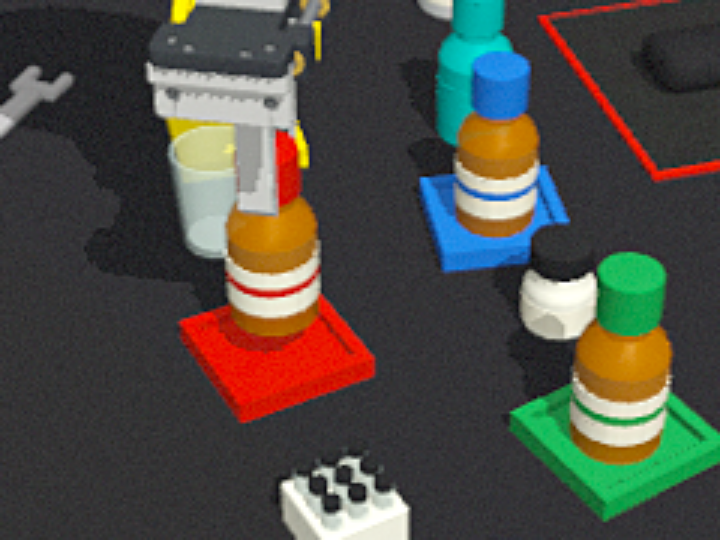

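Red is centred over the red tray (axis x≈273, tray centre ≈277 in the crop), and the beaker is unmoved. Setting it down.

```bash
python3 -m crank '[[0,0,-0.01,0,0,0,0.3],[0,0,-0.018,0,0,0,0.3],[0,0,-0.023,0,0,0,0.3],[0,0,-0.026,0,0,0,0.3],[0,0,-0.028,0,0,0,0.3],[0,0,-0.029,0,0,0,0.3],[0,0,-0.0305,0,0,0,0.3],[0,0,-0.0305,0,0,0,0.3],[0,0,-0.0305,0,0,0,0.3],[0,0,-0.0305,0,0,0,0.3]]'
```

```text
t: 40.8
tcp_pos: [0.4568, 0.0157, 0.2905]
tcp_rot: [0.229, 0.973, 0.0, 0.001]
force: [-0.2, 1.6, 6.0]
grip_width: 0.0358
```

```bash
python3 -m crank '[[0,0,0,0,0,0,0.4],[0,0,0,0,0,0,0.55],[0,0,0,0,0,0,0.75],[0,0,0,0,0,0,0.75],[0,0,0.03,0,0,0,0.75],[0,0,0.08,0,0,0,0.75],[0,0,0.12,0,0,0,0.75],[0.005,-0.04,0.13,0,0,0,0.75],[0.01,-0.09,0.13,0,0,0,0.75],[0.015,-0.14,0.13,0,0,0,0.75]]' 20
python3 -m crank '[[0.006,-0.05,0,0,0,0,0.7],[0.011,-0.1,0,0,0,0,0.7],[0.017,-0.14,0,0,0,0,0.7],[0.02,-0.163,0,0,0,0,0.7],[0.02,-0.169,-0.01,0,0,0,0.7],[0.02,-0.169,-0.04,0,0,0,0.7],[0.02,-0.169,-0.07,0,0,0,0.7],[0.02,-0.169,-0.07,0,0,0,0.7],[0.02,-0.169,-0.07,0,0,0,0.7],[0.02,-0.169,-0.07,0,0,0,0.7]]'
python3 - <<'E'
from h import *
for n in("top","side"): cv2.imwrite(f"pics/{n}12.png",get_image(n)[:,:,::-1])
print(get_obs()['tcp_pos'])
E
```

```text
t: 42.05
tcp_pos: [0.4714, -0.1259, 0.4204]
tcp_rot: [0.229, 0.974, 0.0, 0.0]
force: [1.1, 0.4, -0.5]
grip_width: 0.0703
t: 43.3
tcp_pos: [0.4917, -0.2934, 0.3513]
tcp_rot: [0.229, 0.973, -0.0, 0.001]
force: [-0.4, -0.6, 0.2]
grip_width: 0.0655
[ 0.49159979 -0.29345297  0.3509542 ]
```

View pics/top12.png

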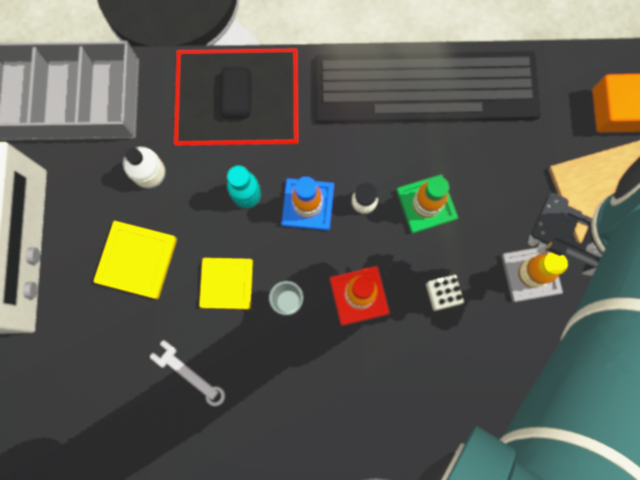

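Run:
```python
from fit import *
I=cv2.imread("pics/top12.png")[:,:,::-1].copy()
for b in blobs(I,'yellow'):
    print(b[:3]); 
    if b[0]>1000: print(fittray(b[3]))
```

```text
(np.int32(4469), array([134.9, 259.5]), array([ 93, 221,  84,  78], dtype=int32))
(array([ 0.52739071,  0.41871543, -0.26343941,  0.05768357]), np.float64(0.2746490601249037))
(np.int32(487), array([553.6, 263.9]), array([540, 253,  28,  22], dtype=int32))
(np.int32(2634), array([225.7, 283.1]), array([199, 258,  54,  52], dtype=int32))
(array([ 0.48171675,  0.25473969, -0.03753372,  0.04378954]), np.float64(0.2625325175888748))
```

Top view: red, blue and green stand in their own trays. The small yellow tray at (226,283) is empty and yellow is in grey. Fetching yellow.

```bash
python3 -m crank '[[0,0,-0.02,0,0,0,0.7],[0,0,-0.04,0,0,0,0.7],[0,0,-0.053,0,0,0,0.7],[0,0,-0.0595,0,0,0,0.7],[0,0,-0.0595,0,0,0,0.7],[0,0,-0.0595,0,0,0,0.3],[0,0,-0.0595,0,0,0,0.3],[0,0,-0.0595,0,0,0,0.3],[0,0,-0.0595,0,0,0,0.3],[0,0,-0.0595,0,0,0,0.3]]' 30
python3 -m crank '[[0,0,0.01,0,0,0,0.3],[0,0,0.03,0,0,0,0.3],[0,0,0.06,0,0,0,0.3],[0,0,0.09,0,0,0,0.3],[0,0,0.12,0,0,0,0.3],[0,0.005,0.145,0,0,0,0.3],[0,0.02,0.155,0,0,0,0.3],[0,0.045,0.159,0,0,0,0.3],[0,0.08,0.159,0,0,0,0.3],[0,0.116,0.159,0,0,0,0.3]]'
python3 -m crank '[[0,0.038,0,0,0,0,0.3],[0,0.078,0,0,0,0,0.3],[0,0.118,0,0,0,0,0.3],[0,0.158,0,0,0,0,0.3],[0,0.198,0,0,0,0,0.3],[0,0.238,0,0,0,0,0.3],[0,0.278,0,0,0,0,0.3],[0,0.316,0,0,0,0,0.3],[0,0.35,0,0,0,0,0.3],[-0.002,0.38,0,0,0,0,0.3]]'
python3 -m crank '[[-0.004,0.026,0,0,0,0,0.3],[-0.008,0.043,0,0,0,0,0.3],[-0.008,0.05,0,0,0,0,0.3],[-0.008,0.05,-0.02,0,0,0,0.3],[-0.008,0.05,-0.05,0,0,0,0.3],[-0.008,0.05,-0.085,0,0,0,0.3],[-0.008,0.05,-0.11,0,0,0,0.3],[-0.008,0.05,-0.125,0,0,0,0.3],[-0.008,0.05,-0.129,0,0,0,0.3],[-0.008,0.05,-0.129,0,0,0,0.3]]'
python3 - <<'E'
from workcell import *
import cv2
i=get_image("side");cv2.imwrite("pics/s13.png",cv2.resize(i[90:270,160:400],None,fx=3,fy=3)[:,:,::-1])
print(get_obs()['tcp_pos'])
E
```

```text
t: 44.65
tcp_pos: [0.4915, -0.2935, 0.2908]
tcp_rot: [0.229, 0.973, -0.0, 0.0]
force: [-0.2, -0.3, 3.4]
grip_width: 0.0359
t: 45.9
tcp_pos: [0.4911, -0.1757, 0.4496]
tcp_rot: [0.229, 0.973, 0.0, -0.0]
force: [1.1, 0.2, -1.3]
grip_width: 0.0354
t: 47.15
tcp_pos: [0.4885, 0.2043, 0.4496]
tcp_rot: [0.228, 0.974, -0.0, -0.0]
force: [0.4, -0.2, -2.5]
grip_width: 0.0356
t: 48.4
tcp_pos: [0.4817, 0.2525, 0.3212]
tcp_rot: [0.229, 0.973, 0.0, 0.0]
force: [-0.1, -0.9, -2.3]
grip_width: 0.0356
[0.48173271 0.25255887 0.3214309 ]
```

View pics/s13.png

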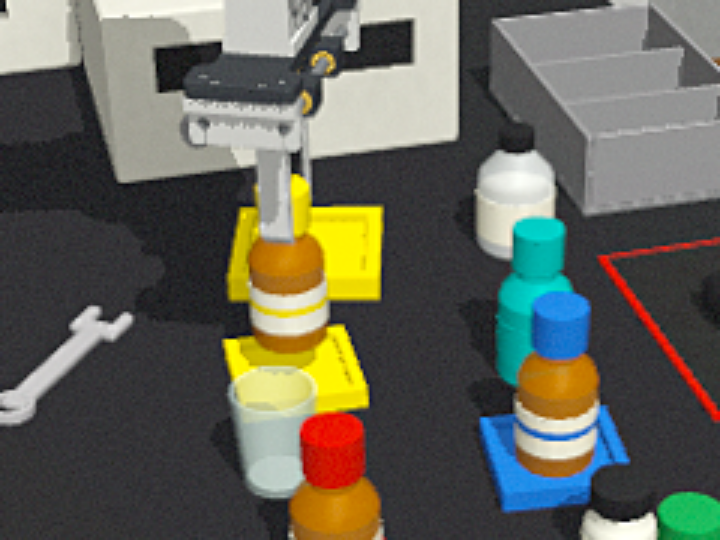

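Yellow is upright above the small yellow tray at the spot red occupied before (axis x≈289). Setting it down.

```bash
python3 -m crank '[[0,0,-0.01,0,0,0,0.3],[0,0,-0.018,0,0,0,0.3],[0,0,-0.023,0,0,0,0.3],[0,0,-0.026,0,0,0,0.3],[0,0,-0.028,0,0,0,0.3],[0,0,-0.029,0,0,0,0.3],[0,0,-0.0305,0,0,0,0.3],[0,0,-0.0305,0,0,0,0.3],[0,0,-0.0305,0,0,0,0.3],[0,0,-0.0305,0,0,0,0.3]]'
```

```text
t: 49.7
tcp_pos: [0.4816, 0.2526, 0.2907]
tcp_rot: [0.229, 0.973, 0.0, 0.0]
force: [-2.4, -0.8, 7.5]
grip_width: 0.0356
```

```bash
python3 -m crank '[[0,0,0,0,0,0,0.4],[0,0,0,0,0,0,0.55],[0,0,0,0,0,0,0.75],[0,0,0,0,0,0,0.75],[0,0,0.03,0,0,0,0.75],[0,0,0.08,0,0,0,0.75],[0,0,0.13,0,0,0,0.75],[-0.02,0.03,0.16,0,0,0,0.75],[-0.05,0.08,0.16,0,0,0,0.75],[-0.08,0.12,0.16,0,0,0,0.75]]' 20
python3 -m crank '[[-0.02,0.03,0,0,0,0,0.75],[-0.05,0.08,0,0,0,0,0.75],[-0.08,0.12,0,0,0,0,0.75],[-0.1,0.15,0,0,0,0,0.75],[-0.12,0.18,0,0,0,0,0.75],[-0.12,0.18,0,0,0,0,0.75],[-0.12,0.18,0,0,0,0,0.75],[-0.12,0.18,0,0,0,0,0.75],[-0.12,0.18,0,0,0,0,0.75],[-0.12,0.18,0,0,0,0,0.75]]'
python3 - <<'E'
from h import *
for n in("top","side"): cv2.imwrite(f"pics/{n}14.png",get_image(n)[:,:,::-1])
print(get_obs()['tcp_pos'],get_obs()['force'])
E
```

```text
t: 50.95
tcp_pos: [0.4003, 0.374, 0.4505]
tcp_rot: [0.229, 0.973, 0.0, 0.0]
force: [-0.0, 0.2, -0.2]
grip_width: 0.0705
t: 52.2
tcp_pos: [0.2817, 0.5523, 0.4502]
tcp_rot: [0.229, 0.973, 0.0, 0.0]
force: [-0.1, 0.3, 0.4]
grip_width: 0.0707
[0.28161227 0.55240024 0.45019741] [ 0.73326292  0.23233097 -0.18507383]
```

View pics/top14.png

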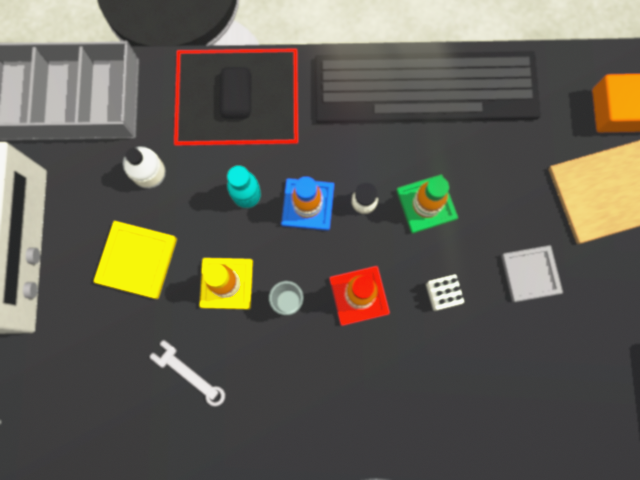

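View pics/side14.png

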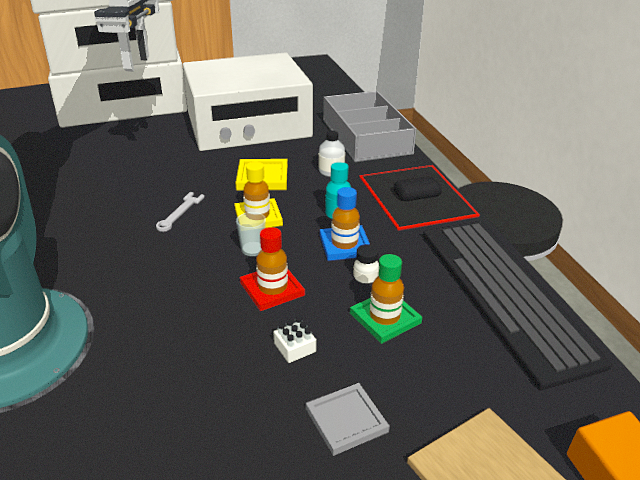

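Every bottle stands upright in the tray of its cap colour: top view yellow (222,280), red (361,291), blue (306,195), green (433,195). The beaker is unmoved at (286,298) and grey is empty. Handing in.

```bash
python3 -c "
from workcell import *
print(hand_in())"
```

```text
the job is handed in; nothing more can be done
None
```

All four bottles now stand upright in the trays of their cap colours, and the job was handed in at about 52 s of the 136 s allowed. I swapped green and blue through the grey tray, then yellow and red the same way, setting each bottle down with light contact before opening the gripper.

**Last checks:** The final top and side pictures show every bottle upright and inside its tray walls. The grey tray is empty, and the beaker and look-alikes are where they started. The gripper had been pulled well clear. The highest force in the readouts was about 9 N, taken at the end of each move.

**Disagreement:** The two cameras differed by about 2–5 mm in position. I used values about midway between them, and each bottle was within about 3 mm of its tray centre when I checked it hanging over the tray. I checked the final standing positions by eye in the pictures, not by a new measurement.

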